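# Pin the swing-out flask rest to the lab stand

## Robot

A 6-joint arm with a two-finger parallel gripper is mounted at the origin on the work surface. World frame = base frame: x ahead of the robot, y to its left, z up, the work surface at z = 0. Lengths are in m, angles in degrees, forces in N, time in s.
With the tool pointing down it reaches from about 0.25 to 0.725 m from the base axis. Payload 9.7 kg.
Tool frame: the origin (TCP) lies on the centre line of the jaws, within the pads' length; the fingertips stand tip_reach ahead of it and the grasp point (between the pads) lies 2 mm behind it (tip_reach is the distance from the TCP to the fingertips, in m); z points along the fingers, y is the direction in which the jaws open and shut (so a half turn about z gives the same grasp; the last joint's range is limited). The gripper opens to 85 mm and grips with 20 to 120 N. Pads are 22 mm wide; open, the fingers measure 114 mm over their backs; the gripper's body (76 mm by 85 mm) begins 54 mm behind the grasp point. The pads swing forward as they close: fully open they stand 13 mm farther back than shut.
Start: joints at [-74.886, 4.979, 10.078, 95.1, 0, 90], TCP at [0.143, -0.531, 0.248] pointing down, gripper open.
Joint ranges: [-179.16, 179.16], [-48.56, 103.87], [-65.8, 70.77], [-126.05, 130.52], [-82.76, 87.17], [-180, 180]. Speed limits (degrees/s): [127.2, 127.2, 147.25, 180, 180, 180].

## Interface

Orientations are given as [roll, pitch, yaw] about the fixed x, y, z axes, in that order (R = Rz(yaw) Ry(pitch) Rx(roll)).
In Python, from workcell import get_obs, camera, calibration, job_done, tip_reach gives the robot as it stands.
- The arm moves only by the tool apply_moves, never from a script. Its argument "rows" is a list of rows, each a list of 7 numbers: the shift along the world's x, y, z in mm, then the turn, a rotation vector about the world's x, y, z in degrees, then the closure, from 0 (fully open) to 1 (shut). A call has 1 to 20 rows; each row shifts and turns the commanded pose from where the row before left it; what a row does not reach is not made up. A row lasts 1/8 s, in which the tool goes at most 62.5 mm and 10.7 degrees, less where a joint would pass 70% of its speed; a pose out of reach is approached as far as the arm can. A call with a gripper value outside its range is refused whole. The fingers move at their own pace and stop on an object; "grip_force" is the grip in N (left out, the last holds). Time passes only in rows, so rows that do not move let the fingers close. It gives the time, the measured TCP pose, the force and the opening at its end, in the units of the state.
- get_obs(): the state, without advancing time (a new reading comes with each control period).
- camera(name): name is "scene" or "top"; returns the picture (400x640x3 uint8, red, green, blue); there is no depth.
- calibration(name): a dict with "intrinsics" (3x3 intrinsics, pixels), "T" (4x4, takes a point from camera to world coordinates). Camera axes: x right, y down, z forward; pixel columns grow to the right and rows downward; lengths in m; the calibration is good to about 2 mm. A picture is of the moment at which its call begins. calibration takes no time and is no camera call.
- job_done(): hands the job in, once; it reports no verdict.
The state is a dict: "time": time; "q": joint angles; "qd": joint speeds; "joint_efforts": joint torques, N m; "ee_pos": TCP position; "tcp_rot": TCP orientation; "wrist_force": force on the tool from outside, world axes, zero at the start; "torque": the same for the moment, N m; "opening": finger opening in m.
Only numpy, scipy, OpenCV 4.12 (cv2) and the standard library are available. Lean on these libraries where they do the work, as an engineer would, in place of code of your own. Each camera call takes 0.05 s, during which the arm holds its last target.

## Task

Fit the swing-out flask rest to the stand: slide the eye of its arm between the two ears of the stand's yoke, then take the long pin from the wooden block and drop it through both ears and the eye until its head sits fully down on the upper ear. Leave the rest standing flat on the bench, the short pin in the block and the glassware and dish where they are.

Things in the scene. Friction and masses are not known exactly. Their poses are not given: they have to be found in the camera images.
- stand: Lab stand, fixed; place and yaw vary. Origin on the bench on the axis of the yoke's holes; z up. The aluminium yoke is open to -x (its mouth) and to both sides; a web closes it from x +40 to +54 mm. Behind it a dark steel base plate (x +52 to +202 mm, 160 mm wide, 12 mm thick) with a steel rod 12 mm thick, 322 mm high, at x +145 mm, bearing a small boss 250 mm up.
- yoke_top (a point): Centre of the upper ear's hole, at its upper face, 70 mm above the bench; axes as the stand's. Two level ears, 48 mm wide, 10 mm thick, front rounded at 24 mm radius about the hole: lower ear 24 to 34 mm, upper 60 to 70 mm above the bench, gap 26 mm. Through holes of 17 mm diameter on one vertical axis; only air between lower ear and bench.
- rest: Loose flask rest, about 0.3 kg, standing on the bench. Origin: centre of the foot's underside; z up; its arm runs along +x. Aluminium foot 90 mm diameter, 10 mm thick; column 28 mm diameter; white plate on top, 64 mm diameter, 54 to 60 mm up. Level arm 28 mm wide, 40 to 54 mm above the bench, to the eye; grip it from above across its width 45 to 75 mm from the column's axis.
- rest_eye (a point): Centre of the hole in the round eye at the arm's end: x +130 mm, z +47 mm in the rest's frame, axes as the rest's. Eye 44 mm outer diameter, 14 mm thick, upright through hole of 19 mm diameter. With the rest standing on the bench the eye has 6 mm of air to each ear of the yoke.
- long_pin: Long pin, about 0.12 kg, loose, upright in one of the two outer bores of the wooden block. Steel shank 14 mm diameter, 60 mm long, its lowest 12 mm tapering to 6 mm; dark steel knob head 26 mm diameter, 45 mm high (105 mm in all). Origin: centre of its tip; z up along the pin to the head. In the block its tip is 8 mm above the bench.
- long_pin_seat (a point): Centre of the underside of the long pin's head (60 mm above its tip), which must sit on the upper ear; axes as the pin's.
- short_pin: The short pin: the same head and diameter but a shank of only 38 mm (total 83 mm), so it stands 22 mm lower, in the other outer bore of the block; leave it there. Origin: centre of its tip; z up.
- rack: Wooden block, fixed to the bench, its place and yaw vary: 150 mm (x) x 56 mm (y) x 34 mm high, three upright bores 15 mm wide and 26 mm deep at x -45, 0 and +45 mm; the middle one is empty. Which outer bore holds which pin varies. Origin: centre of its underside; z up.
- amber_flask: Loose amber volumetric flask, 104 mm diameter, 195 mm high; origin under its centre. Leave alone.
- reagent_bottle: Loose amber bottle with black cap, 54 mm diameter, 92 mm high; origin under its centre. Leave alone.
- conical_flask: Loose clear conical flask, 76 mm diameter, 102 mm high; origin under its centre. Leave alone.
- beaker: Loose clear beaker, 64 mm diameter, 80 mm high; origin under its centre. Leave alone.
- white_dish: Loose white dish, 84 mm diameter, 22 mm high; origin under its centre. Leave alone.

How it is judged:
By the outcome, as a careful person would: the job done as asked, in the order asked, and still so for the second after the job is handed in, with the robot touching nothing.
It also fails if it takes over 64 s, if anything falls off the work surface, if the arm or the gripper's body presses on something with over 40 N, if the wrist force passes 120 N, or if a joint passes its speed limit or range.

## Working session

There is one attempt and no reset: what is moved stays moved. The work goes in short steps, Python scripts to look and compute and a tool call to move; the robot and the scene stay as the last step left them, time stands still between calls to the robot, and variables do not carry over. Pictures are saved under pics/ and viewed, and the job is handed in when it is done.

Besides the shell and the picture viewer there is one more tool, called after "Emit:" by a JSON object that holds its "api" and its "payload", one argument or row to a line. apply_moves: Moves the arm, as the interface text tells. Its arguments: {"type":"object","properties":{"rows":{"type":"array","items":{"type":"array","items":{"type":"number"}}},"grip_force":{"type":"number"}},"required":["rows"]}

```bash
ls; mkdir -p pics; python3 - <<'E'
from workcell import *
import cv2
print(get_obs()); print(tip_reach)
for n in ("scene","top"):
    c=calibration(n); print(n,c["intrinsics"],c["T"])
    cv2.imwrite(f"pics/{n}0.png",camera(n)[:,:,::-1])
E
```

```text
pics
{'time': 0.0, 'q': array([-7.48851434e+01,  5.01013695e+00,  1.00334199e+01,  9.50990346e+01,
       -1.11454955e-03,  9.00007743e+01]), 'qd': array([-0.0289265 , -0.00236432, -0.11993626,  0.01403374,  0.09074637,
       -0.00779111]), 'joint_efforts': array([ 1.48746716e-03, -5.20401835e+01,  4.64788413e+01,  1.71105325e-02,
        2.27067871e-04,  4.96515895e-06]), 'ee_pos': array([ 0.14335525, -0.53077094,  0.24758303]), 'tcp_rot': array([-1.79924248e+02,  1.11557230e-03,  1.51140838e+01]), 'wrist_force': array([-0.93820919, -0.40551222,  0.06874441]), 'torque': array([0.02218561, 0.02268758, 0.0118647 ]), 'opening': 0.08523337737211395}
0.017
scene [[400.49595302   0.         314.78387905]
 [  0.         400.49595302 200.92159544]
 [  0.           0.           1.        ]] [[-0.04660705  0.72033469 -0.69205905  1.2701324 ]
 [ 0.99881554  0.02391319 -0.0423755   0.0038576 ]
 [-0.0139752  -0.69321432 -0.720596    0.85740248]
 [ 0.          0.          0.          1.        ]]
top [[429.50341675   0.         320.76226787]
 [  0.         429.50341675 203.78176128]
 [  0.           0.           1.        ]] [[-5.78626735e-03 -9.89031026e-01  1.47594540e-01  3.27981778e-01]
 [-9.99981464e-01  6.00261135e-03  1.02042240e-03 -3.13263004e-02]
 [-1.89518208e-03 -1.47585899e-01 -9.89047426e-01  1.54461204e+00]
 [ 0.00000000e+00  0.00000000e+00  0.00000000e+00  1.00000000e+00]]
```

View pics/scene0.png

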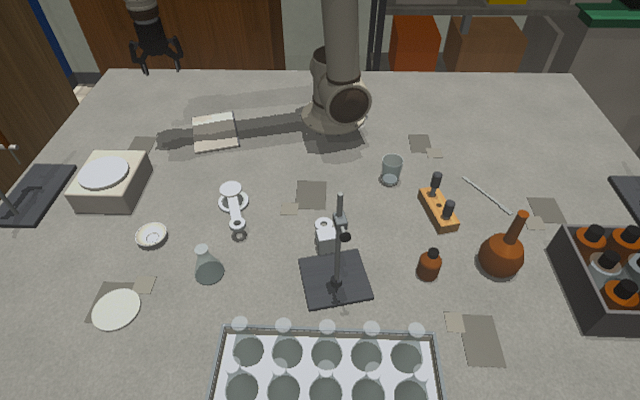

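View pics/top0.png

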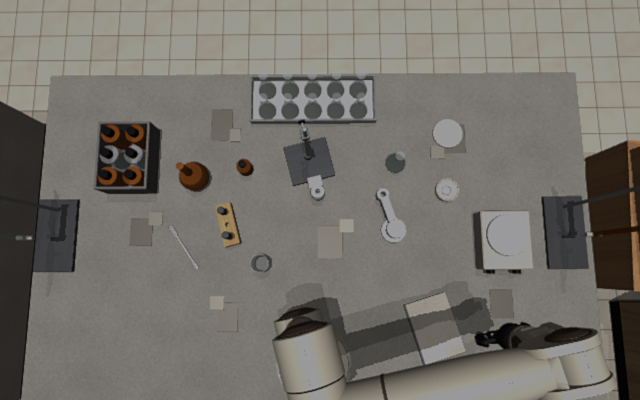

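The scene view shows the yoke at about (325,232), rest (232,190) with its eye at (238,232), and the block at (438,208). In the top view the yoke is at (317,188), the rest plate at (394,230), its eye at (382,194), and the block at (228,225). I'll zoom in next.

```bash
python3 - <<'E'
import cv2, numpy as np
t=cv2.imread("pics/top0.png"); s=cv2.imread("pics/scene0.png")
def crop(im,x,y,w,h,k): return cv2.resize(im[y:y+h,x:x+w],None,fx=k,fy=k,interpolation=cv2.INTER_CUBIC)
cv2.imwrite("pics/c_top.png",np.hstack([crop(t,280,130,130,120,4.5)[:540,:585],crop(t,205,195,45,60,4.5)][:1]))
cv2.imwrite("pics/c_topr.png",crop(t,205,195,50,60,9))
cv2.imwrite("pics/c_sc.png",crop(s,205,170,180,140,4.2))
cv2.imwrite("pics/c_scr.png",crop(s,405,160,70,80,7))
E
```

```text
(no output)
```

View pics/c_top.png

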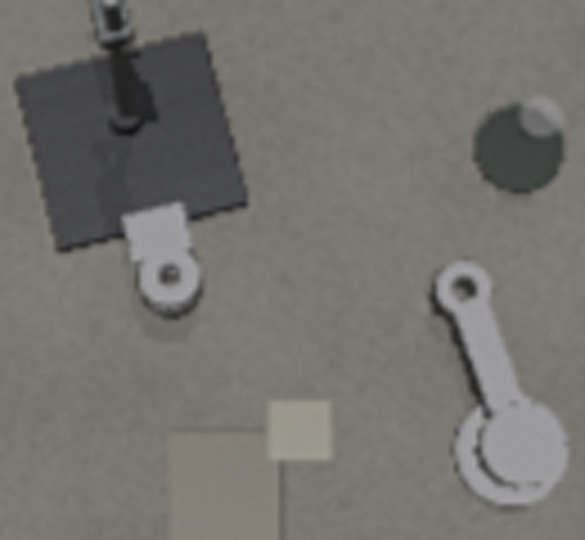

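View pics/c_topr.png

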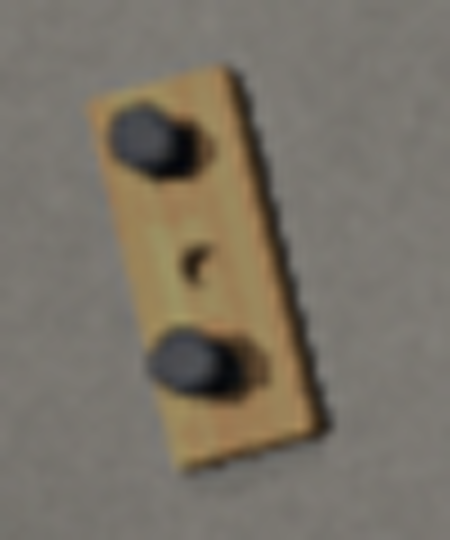

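View pics/c_sc.png

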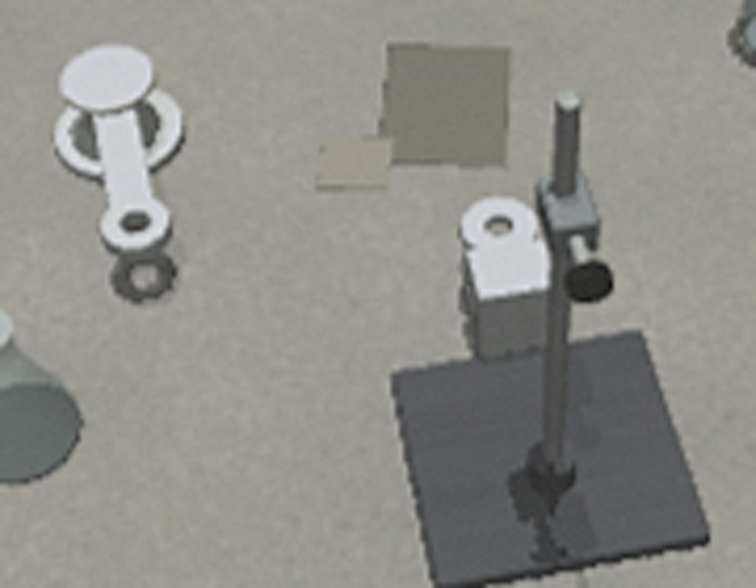

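View pics/c_scr.png

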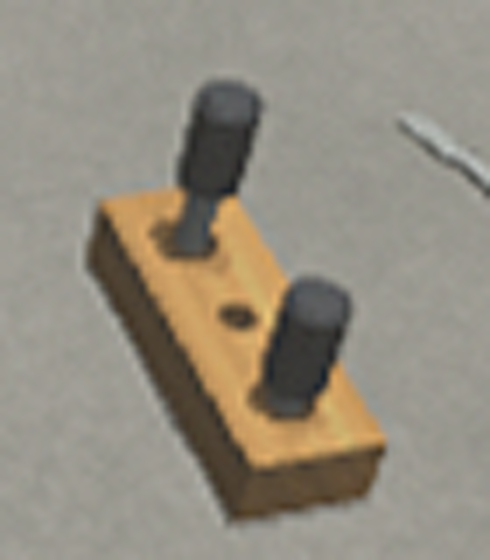

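The scene crop shows that the taller pin, with more shank showing, is the one nearer the robot, at scene (437,175) and top (226,235). Next I'll measure by contours cast onto the known heights.

```bash
cat > h.py <<'E'
import cv2, numpy as np
from scipy.optimize import least_squares
from workcell import *
def cast(n,uv,z):
    c=calibration(n);K=np.array(c["intrinsics"]);T=np.array(c["T"])
    uv=np.atleast_2d(uv).astype(float)
    d=np.c_[uv,np.ones(len(uv))]@np.linalg.inv(K).T@T[:3,:3].T
    o=T[:3,3]; return (o+d*((z-o[2])/d[:,2])[:,None])[:,:2]
def proj(n,p):
    c=calibration(n);K=np.array(c["intrinsics"]);T=np.linalg.inv(np.array(c["T"]))
    p=np.atleast_2d(p); q=(p@T[:3,:3].T+T[:3,3])@K.T; return q[:,:2]/q[:,2:]
KU=8
def contours(im,roi,lo,hi=256,inner=False):
    x,y,w,h=roi
    g=im[y:y+h,x:x+w].astype(np.float32)
    g=g.mean(2) if g.ndim==3 else g
    g=cv2.resize(g,None,fx=KU,fy=KU,interpolation=cv2.INTER_CUBIC)
    m=((g>lo)&(g<hi)).astype(np.uint8)
    cs,hier=cv2.findContours(m,cv2.RETR_CCOMP,cv2.CHAIN_APPROX_NONE)
    out=[(( c[:,0,:]+0.5)/KU-0.5+[x,y],hier[0][i][3]) for i,c in enumerate(cs) if len(c)>40]
    return out,g,m
def circ(p,r=None):
    if r is None: f=lambda v:np.hypot(p[:,0]-v[0],p[:,1]-v[1])-v[2]; x0=[*p.mean(0),.02]
    else: f=lambda v:np.hypot(p[:,0]-v[0],p[:,1]-v[1])-r; x0=p.mean(0)
    s=least_squares(f,x0,loss='soft_l1',f_scale=.001); return s.x,np.abs(f(s.x)).mean()
E
python3 - <<'E'
from h import *
for n,rois in (("top",dict(yoke=(302,172,30,34),rest=(370,182,44,66))),("scene",dict(yoke=(310,208,26,38),rest=(212,172,42,76)))):
    im=cv2.imread(f"pics/{n}0.png")
    tiles=[]
    for k,r in rois.items():
        x,y,w,h=r; g=im[y:y+h,x:x+w].mean(2); print(n,k,np.percentile(g,[5,25,50,75,90,97]).round())
        cs,g,m=contours(im,r,150)
        v=cv2.cvtColor(g.clip(0,255).astype(np.uint8),cv2.COLOR_GRAY2BGR)
        for c,par in cs:
            cv2.polylines(v,[((c-[x,y]+.5)*KU).astype(int)],True,(0,0,255),1)
            print(len(c),par,c.mean(0).round(1))
        tiles.append(cv2.copyMakeBorder(v[:560],0,max(0,560-v.shape[0]),0,8,0))
    cv2.imwrite(f"pics/ct_{n}.png",np.hstack(tiles))
E
```

```text
top yoke [ 67. 101. 118. 123. 156. 158.]
485 -1 [315.6 185.5]
150 0 [317.2 190.7]
top rest [105. 117. 120. 124. 156. 158.]
1453 -1 [389.9 220.9]
59 0 [393.7 219.3]
163 0 [382.8 193.7]
scene yoke [ 86. 134. 154. 205. 208. 212.]
46 -1 [317.5 214.3]
1735 -1 [320.5 223.8]
133 3 [323.4 222.8]
220 3 [318.3 214.1]
scene rest [ 91. 150. 154. 161. 207. 212.]
45 -1 [238.  236.8]
2363 -1 [230.8 206. ]
51 3 [218.3 245.7]
57 3 [249.3 224.2]
146 3 [236.8 222.4]
41 3 [221.2 220.6]
83 3 [251.2 218.5]
48 3 [216.3 217.1]
44 3 [226.4 216.1]
41 3 [247.7 215.6]
54 3 [218.5 215.4]
55 3 [217.  211.7]
57 3 [214.1 205.8]
355 3 [224.8 212.3]
59 3 [213.6 200.2]
166 3 [217.2 199.4]
1156 3 [241.4 220.9]
55 3 [245.  190.6]
786 3 [232.  197.5]
51 3 [250.8 184.2]
49 3 [238.9 180.9]
45 3 [232.3 178.7]
171 3 [225.7 179.9]
44 3 [237.1 175.8]
76 3 [218.9 175.4]
151 -1 [213.8 173.1]
```

View pics/ct_top.png

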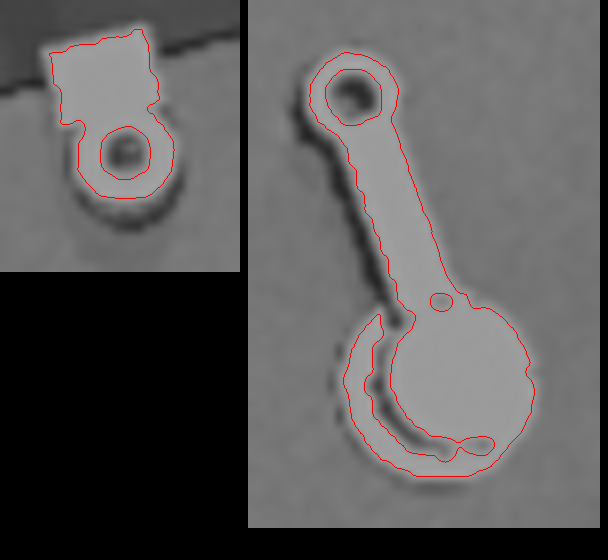

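View pics/ct_scene.png

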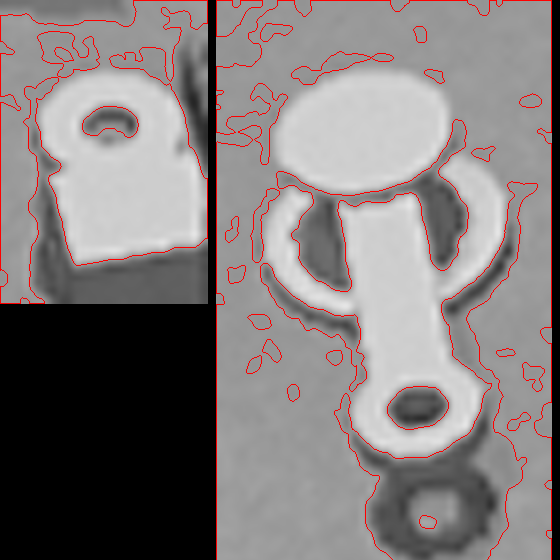

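```bash
python3 - <<'E'
from h import *
def sel(P,c0,r,tol=.005,angs=None):
    d=P-c0; m=abs(np.hypot(*d.T)-r)<tol
    if angs is not None:
        a=np.degrees(np.arctan2(d[:,1],d[:,0])); m&=(abs((a-angs[0]+180)%360-180)<angs[1])
    return P[m]
def it(P,c0,r,tol,angs):
    c=np.array(c0)
    for _ in range(6):
        q=sel(P,c,r,tol,angs); s,e=circ(q); 
        c=circ(q,r)[0]
    return c,s,e,len(q)
items=[("yoke ear",.070,.024,dict(top=(302,172,30,34),scene=(308,206,30,40)),(317.5,190.5),(180,85)),
 ("yoke hole",.070,.0085,dict(top=(302,172,30,34),scene=(308,206,30,40)),(317.5,190.5),None),
 ("eye",.054,.022,dict(top=(370,182,44,66),scene=(212,172,42,76)),(382.8,193.7),(18,110)),
 ("eyehole",.054,.0095,dict(top=(370,182,44,66),scene=(212,172,42,76)),(382.8,193.7),None),
 ("plate",.060,.032,dict(top=(370,182,44,66),scene=(212,172,42,76)),(394,230),None),
 ("foot",.010,.045,dict(top=(370,182,44,66),scene=(212,172,42,76)),(392.5,232),None)]
for nm,z,r,rois,uv,angs in items:
    c0=cast("top",uv,z)[0]
    for n,roi in rois.items():
        im=cv2.imread(f"pics/{n}0.png")
        for th in ((132,142) if n=="top" else (172,188)):
            cs,_,_=contours(im,roi,th)
            hole='hole' in nm
            P=np.vstack([cast(n,c,z) for c,p in cs if (p>=0)==hole] or [np.zeros((1,2))])
            a=angs
            if nm in("plate","foot"):
                a=(180,75) if n=="top" and nm=="foot" else ((180,170) if n=="top" else (180,180) if nm=="plate" else (90,50))
            try:
                c,s,e,k=it(P,c0,r,.007,a); print(nm,n,th,c.round(4),"free",s.round(4),"err",round(e*1e3,2),k)
            except Exception as ex: print(nm,n,th,ex)
E
```

```text
yoke ear top 132 [ 0.5963 -0.0173] free [ 0.5945 -0.0174  0.0226] err 0.31 150
yoke ear top 142 [ 0.5973 -0.0173] free [ 0.5947 -0.0174  0.0219] err 0.33 147
yoke ear scene 172 [ 0.5937 -0.0164] free [ 0.5931 -0.0164  0.0235] err 0.21 175
yoke ear scene 188 [ 0.5951 -0.0163] free [ 0.5939 -0.0163  0.023 ] err 0.23 175
yoke hole top 132 [ 0.5945 -0.0175] free [ 0.5945 -0.0175  0.0096] err 0.24 125
yoke hole top 142 [ 0.5943 -0.0176] free [ 0.5945 -0.0176  0.0104] err 0.23 138
yoke hole scene 172 [ 0.5928 -0.0165] free [ 0.5929 -0.0166  0.0092] err 0.36 147
yoke hole scene 188 [ 0.5931 -0.0165] free [ 0.593  -0.0167  0.01  ] err 0.26 157
eye top 132 [ 0.5848 -0.249 ] free [ 0.5857 -0.2487  0.0212] err 0.33 170
eye top 142 [ 0.5834 -0.249 ] free [ 0.5855 -0.2484  0.0202] err 0.3 168
eye scene 172 [ 0.583  -0.2475] free [ 0.5839 -0.2473  0.0212] err 0.32 198
eye scene 188 [ 0.5822 -0.2478] free [ 0.5839 -0.2473  0.0205] err 0.27 196
eyehole top 132 [ 0.5856 -0.2486] free [ 0.5855 -0.2485  0.0109] err 0.4 140
eyehole top 142 [ 0.5854 -0.2486] free [ 0.5854 -0.2484  0.0117] err 0.35 150
eyehole scene 172 [ 0.5846 -0.247 ] free [ 0.5846 -0.247   0.0105] err 0.29 157
eyehole scene 188 [ 0.5845 -0.247 ] free [ 0.5846 -0.247   0.0112] err 0.31 168
plate top 132 [ 0.4616 -0.2923] free [ 0.4586 -0.2892  0.0358] err 1.17 212
plate top 142 [ 0.4603 -0.291 ] free [ 0.4597 -0.2911  0.0329] err 2.31 438
plate scene 172 [ 0.4603 -0.2884] free [ 0.4603 -0.2884  0.0318] err 1.56 549
plate scene 188 [ 0.4621 -0.2878] free [ 0.461  -0.2882  0.0308] err 2.32 555
foot top 132 [ 0.4636 -0.2897] free [ 0.4632 -0.2897  0.0447] err 0.54 239
foot top 142 [ 0.4648 -0.2894] free [ 0.4627 -0.2894  0.0433] err 0.46 238
foot scene 172 [ 0.4601 -0.2892] free [ 0.4601 -0.2911  0.0467] err 0.28 149
foot scene 188 [ 0.4599 -0.2902] free [ 0.46   -0.2867  0.0419] err 0.98 175
```

Yoke axis is about (0.594,-0.017), eye (0.585,-0.248) and rest (0.462,-0.2895). Eye to rest comes to 0.130 m, as specified, so the yaw is about 18.7°. Next the rack, the pins and the stand's yaw.

```bash
python3 - <<'E'
from h import *
vis=[]
for n,roi in (("top",(208,196,40,56)),("scene",(412,165,54,72))):
    im=cv2.imread(f"pics/{n}0.png");x,y,w,h=roi
    c=cv2.resize(im[y:y+h,x:x+w],None,fx=8,fy=8,interpolation=cv2.INTER_CUBIC)
    hsv=cv2.cvtColor(c,cv2.COLOR_BGR2HSV)
    m=((hsv[...,0]<28)&(hsv[...,1]>90)&(hsv[...,2]>(110 if n=="top" else 150))).astype(np.uint8)
    cs,_=cv2.findContours(m,cv2.RETR_EXTERNAL,cv2.CHAIN_APPROX_NONE); k=max(cs,key=cv2.contourArea)
    P=cast(n,(k[:,0,:]+.5)/8-.5+[x,y],.034)
    (cx,cy),(a,b),ang=cv2.minAreaRect((P*1e4).astype(np.float32)); print(n,"rack",cx/1e4,cy/1e4,a/1e4,b/1e4,ang)
    g=c.mean(2)
    dm=((g<80)).astype(np.uint8)
    cs2,_=cv2.findContours(dm,cv2.RETR_EXTERNAL,cv2.CHAIN_APPROX_NONE)
    v=c.copy(); cv2.drawContours(v,[k],-1,(0,0,255),1); cv2.drawContours(v,cs2,-1,(0,255,0),1)
    vis.append(cv2.copyMakeBorder(v,0,580-v.shape[0],0,8,0) if v.shape[0]<580 else v[:580])
cv2.imwrite("pics/rk.png",np.hstack(vis)[:580,:800])
# stand base
im=cv2.imread("pics/top0.png");x,y,w,h=278,132,62,62
g=cv2.resize(im[y:y+h,x:x+w].mean(2).astype(np.float32),None,fx=8,fy=8,interpolation=cv2.INTER_CUBIC)
cs,_=cv2.findContours((g<88).astype(np.uint8),cv2.RETR_EXTERNAL,cv2.CHAIN_APPROX_NONE);k=max(cs,key=cv2.contourArea)
P=cast("top",(k[:,0,:]+.5)/8-.5+[x,y],.012);print("base",cv2.minAreaRect((P*1e4).astype(np.float32)))
E
```

```text
top rack 0.4829650390625 0.3025890380859375 0.14925223388671874 0.0555987060546875 15.134096145629883
scene rack 0.48287744140625 0.3037981689453125 0.150554443359375 0.05676197509765625 15.035714149475098
base ((7208.5595703125, 146.63385009765625), (1670.61572265625, 1635.49267578125), 14.160927772521973)
```

View pics/rk.png

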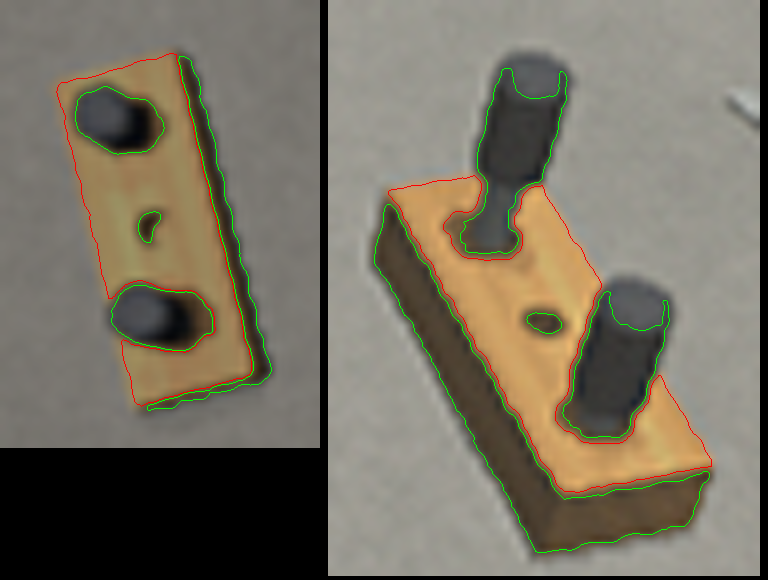

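```bash
python3 - <<'E'
from h import *
print(cast("top",(225.0,234.5),.113),cast("scene",(438.1,174.4),.113))
E
```

```text
[[0.43995232 0.29019964]] [[0.44337498 0.29283422]]
```

Emit:
{"api": "apply_moves", "payload": {
  "rows": [
    [31.5,21.8,0,0,0,0.3,0],
    [31.5,21.8,0,0,0,0.3,0],
    [31.5,21.8,0,0,0,0.3,0],
    [31.5,21.8,0,0,0,0.3,0],
    [31.5,21.8,0,0,0,0.3,0],
    [31.5,21.8,0,0,0,0.3,0],
    [31.5,21.8,0,0,0,0.3,0],
    [31.5,21.8,0,0,0,0.3,0],
    [31.5,21.8,0,0,0,0.3,0],
    [31.5,21.8,0,0,0,0.3,0],
    [31.5,21.8,0,0,0,0.3,0],
    [31,21.5,0,0,0,0.3,0],
    [0,0,0,0,0,0,0]
  ]
}}

```text
time: 1.72
ee_pos: [0.5224, -0.2681, 0.2472]
tcp_rot: [-179.9, 0.0, 18.9]
wrist_force: [-0.7, 0.1, 0.0]
opening: 0.0853
```

Emit:
{"api": "apply_moves", "payload": {
  "rows": [
    [-1.5,-1.5,-40,0,0,0,0],
    [0,0,-40,0,0,0,0],
    [0,0,-40,0,0,0,0],
    [0,0,-40,0,0,0,0],
    [0,0,-25,0,0,0,0],
    [0,0,-15,0,0,0,0],
    [0,0,0,0,0,0,0]
  ]
}}

```text
time: 2.6
ee_pos: [0.5187, -0.2712, 0.0476]
tcp_rot: [-179.9, 0.1, 18.7]
wrist_force: [-0.8, 1.1, 0.3]
opening: 0.0852
```

```bash
python3 - <<'E'
from h import *
print(get_obs()["q"].round(1))
t=camera("top");cv2.imwrite("pics/t1.png",t[:,:,::-1])
s=camera("scene");cv2.imwrite("pics/s1.png",s[:,:,::-1])
cv2.imwrite("pics/v1.png",np.hstack([cv2.resize(s[150:290,180:350,::-1],None,fx=3,fy=3),cv2.resize(t[150:290,300:400,::-1],None,fx=3,fy=3)]))
E
```

```text
[-27.6  10.7  -5.8  73.6  -0.  133.7]
```

View pics/v1.png

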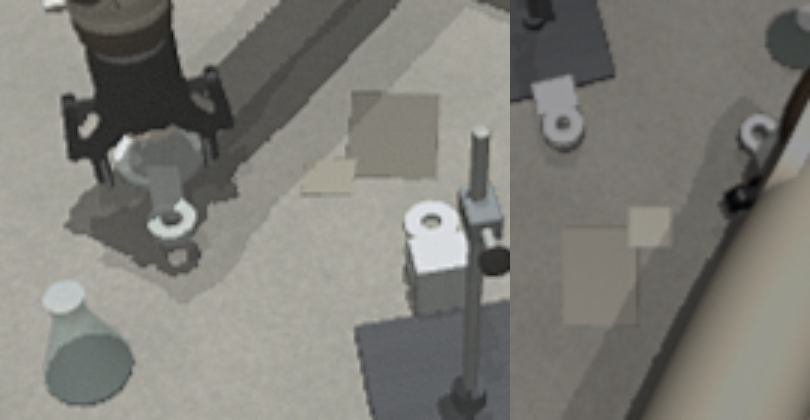

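The jaws straddle the arm, and the eye is clear at scene crop (172,217). Closing now.

Emit:
{"api": "apply_moves", "payload": {
  "rows": [
    [0,0,-2,0,0,0,0.3],
    [0,0,0,0,0,0,0.6],
    [0,0,0,0,0,0,1],
    [0,0,0,0,0,0,1],
    [0,0,0,0,0,0,1],
    [0,0,0,0,0,0,1],
    [0,0,0,0,0,0,1]
  ],
  "grip_force": 70
}}

```text
time: 3.58
ee_pos: [0.5196, -0.271, 0.0468]
tcp_rot: [180.0, -0.0, 18.7]
wrist_force: [-0.1, 3.1, 6.1]
opening: 0.0271
```

Emit:
{"api": "apply_moves", "payload": {
  "rows": [
    [0,0,3,0,0,0,1],
    [-15,0,0,0,0,0,1],
    [-20,10,0,0,0,0,1],
    [-15,15,0,0,0,0,1],
    [0,20,0,0,0,0,1],
    [0,25,0,0,0,0,1],
    [0,25,0,0,0,0,1],
    [0,25,0,0,0,0,1],
    [0,25,0,0,0,0,1],
    [0,25,0,0,0,0,1],
    [0,25,0,0,0,0,1],
    [0,20,0,0,0,0,1],
    [0,15,0,0,0,0,1],
    [0,0,0,0,0,0,1],
    [0,0,0,0,0,0,1]
  ]
}}

```text
time: 5.45
ee_pos: [0.4694, -0.0414, 0.0493]
tcp_rot: [180.0, 0.0, 18.7]
wrist_force: [0.4, -0.7, -3.7]
opening: 0.0269
```

```bash
python3 - <<'E'
from h import *
print(get_obs()["q"].round(1),get_obs()["ee_pos"])
t=camera("top");cv2.imwrite("pics/t2.png",t[:,:,::-1])
s=camera("scene");cv2.imwrite("pics/s2.png",s[:,:,::-1])
cv2.imwrite("pics/v2.png",np.hstack([cv2.resize(s[140:260,260:380,::-1],None,fx=4,fy=4),cv2.resize(t[150:270,280:360,::-1],None,fx=4,fy=4)]))
E
```

```text
[ -5.   -4.8 -21.8  73.   -0.  156.2] [ 0.46944539 -0.04142673  0.0492549 ]
```

View pics/v2.png

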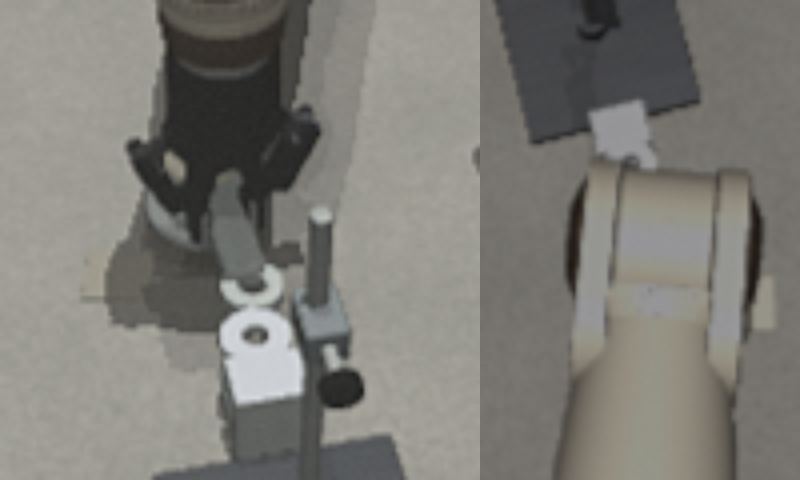

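```bash
python3 - <<'E'
from h import *
im=cv2.imread("pics/s2.png")
print(proj("scene",[[.5344,-.0174,.0565],[.5929,-.0166,.07]]))
v=[]
roi=(305,198,36,40);x,y,w,h=roi
for th in (140,172,188):
    cs,g,m=contours(im,roi,th)
    u=cv2.cvtColor(g.clip(0,255).astype(np.uint8),cv2.COLOR_GRAY2BGR)
    for c,p in cs:
        P=cast("scene",c,.0565)
        cv2.polylines(u,[((c-[x,y]+.5)*KU).astype(int)],True,(0,0,255),1)
        ang=np.degrees(np.arctan2(P[:,1]+.0174,P[:,0]-.5344)); d=np.hypot(P[:,1]+.0174,P[:,0]-.5344)
        for r in (.0095,.022):
            q=P[(abs(d-r)<.005)&((abs(ang)<100) | (r<.01))]
            if len(q)>40: print(th,p,r,len(q),circ(q,r)[0].round(4),circ(q)[0].round(4),round(circ(q)[1]*1e3,2))
    v.append(u)
cv2.imwrite("pics/v3.png",np.hstack(v[:2]))
E
```

```text
[[323.71720548 210.0260309 ]
 [323.33278682 223.13549409]]
140 -1 0.0095 112 [ 0.5364 -0.02  ] [ 0.5353 -0.0204  0.0107] 0.77
140 -1 0.022 176 [ 0.5357 -0.0198] [ 0.5369 -0.0198  0.0211] 1.02
172 -1 0.0095 95 [ 0.5375 -0.0183] [ 0.5355 -0.0207  0.0122] 0.85
172 -1 0.022 193 [ 0.5338 -0.0198] [ 0.5372 -0.0202  0.0194] 1.35
188 -1 0.0095 73 [ 0.5373 -0.0166] [ 0.5356 -0.022   0.0144] 0.8
188 -1 0.022 200 [ 0.5323 -0.0194] [ 0.5358 -0.0201  0.0191] 1.76
```

View pics/v3.png

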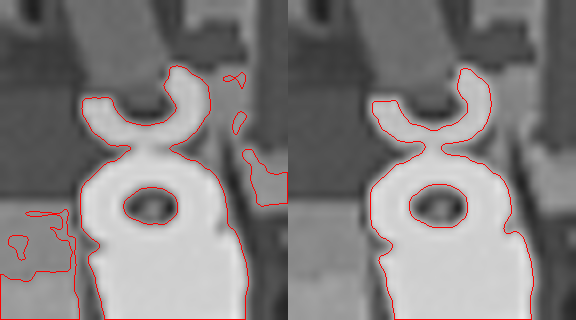

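Only the scene view is unobstructed. The eye is at about (0.536,-0.020), so the move still to make is about (+57,+3.4) mm. Inserting.

Emit:
{"api": "apply_moves", "payload": {
  "rows": [
    [0,1.4,-0.8,0,0,0,1],
    [5,1,0,0,0,0,1],
    [7,1,0,0,0,0,1],
    [7,0,0,0,0,0,1],
    [7,0,0,0,0,0,1],
    [7,0,0,0,0,0,1],
    [7,0,0,0,0,0,1],
    [7,0,0,0,0,0,1],
    [5,0,0,0,0,0,1],
    [5,0,0,0,0,0,1],
    [0,0,0,0,0,0,1],
    [0,0,0,0,0,0,1]
  ]
}}

```text
time: 7.05
ee_pos: [0.5262, -0.0378, 0.0484]
tcp_rot: [-180.0, 0.0, 18.7]
wrist_force: [0.1, -0.2, -3.7]
opening: 0.0271
```

```bash
python3 - <<'E'
from h import *
print(get_obs()["ee_pos"])
t=camera("top");cv2.imwrite("pics/t4.png",t[:,:,::-1])
s=camera("scene");cv2.imwrite("pics/s4.png",s[:,:,::-1])
cv2.imwrite("pics/v4.png",np.hstack([cv2.resize(s[190:260,290:360,::-1],None,fx=7,fy=7,interpolation=2),cv2.resize(t[150:220,290:330,::-1],None,fx=7,fy=7,interpolation=2)]))
E
```

```text
[ 0.52624819 -0.03776882  0.04842684]
```

View pics/v4.png

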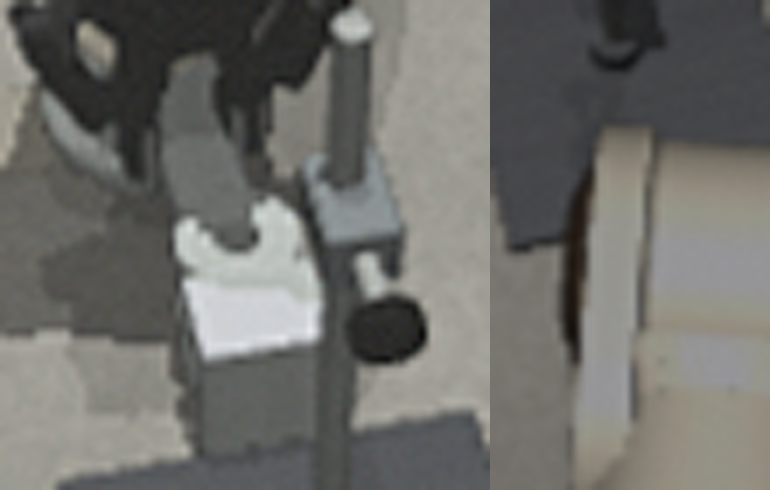

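```bash
python3 - <<'E'
from h import *
s=cv2.imread("pics/s4.png")[205:240,305:345]
s=cv2.resize(s,None,fx=16,fy=16,interpolation=2).astype(float)
s=(255*(s/255)**.6).clip(0,255).astype(np.uint8); 
for p in ([.5929,-.0166,.07],[.5929,-.0166,.054]):
    u=proj("scene",[p])[0]; print(u)
cv2.imwrite("pics/v5.png",s)
E
```

```text
[323.33278682 223.13549409]
[323.32419082 227.12789765]
```

View pics/v5.png

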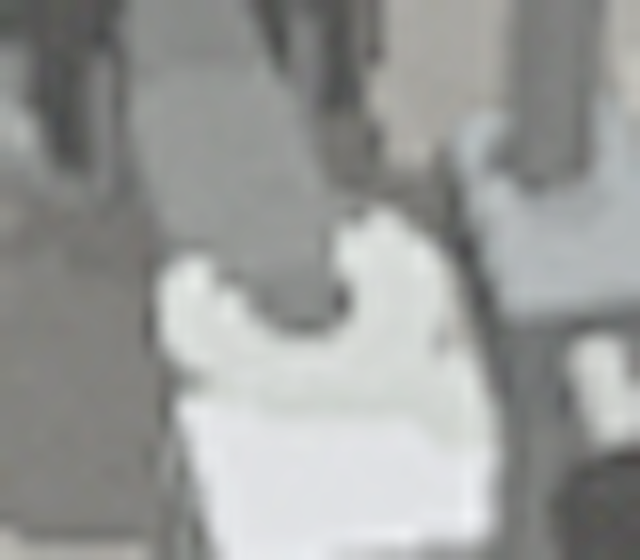

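The z force shows only the rest's weight, so there is no contact. The ring that's visible is the ear, partly in the gripper's shadow. I'll lower, release, back straight up and look again.

Emit:
{"api": "apply_moves", "payload": {
  "rows": [
    [0,0,-1,0,0,0,1],
    [0,0,-0.7,0,0,0,1],
    [0,0,0,0,0,0,1],
    [0,0,0,0,0,0,0.5],
    [0,0,0,0,0,0,0],
    [0,0,0,0,0,0,0],
    [0,0,0,0,0,0,0],
    [0,0,0,0,0,0,0]
  ]
}}

```text
time: 8.15
ee_pos: [0.5264, -0.0378, 0.0468]
tcp_rot: [180.0, -0.0, 18.7]
wrist_force: [-0.4, 0.4, -0.3]
opening: 0.0855
```

Emit:
{"api": "apply_moves", "payload": {
  "rows": [
    [0,0,20,0,0,0,0],
    [0,0,40,0,0,0,0],
    [0,0,45,0,0,0,0],
    [0,0,45,0,0,0,0],
    [0,0,50,0,0,0,0],
    [-8,33,0,0,0,5,0],
    [-8,33,0,0,0,5,0],
    [-8,33,0,0,0,5,0],
    [-8,33,0,0,0,5,0],
    [-9,33,0,0,0,5,0],
    [-9,33,0,0,0,5,0],
    [-9,33,0,0,0,5,0],
    [-9,33,0,0,0,5,0],
    [-9,33,0,0,0,1.5,0],
    [-9,32,0,0,0,0,0],
    [0,0,0,0,0,0,0],
    [0,0,0,0,0,0,0]
  ]
}}

```text
time: 10.28
ee_pos: [0.4404, 0.2909, 0.2467]
tcp_rot: [180.0, 0.0, 60.2]
wrist_force: [1.0, 0.8, 0.1]
opening: 0.0852
```

```bash
python3 - <<'E'
from h import *
o=get_obs();print(o["ee_pos"],o["tcp_rot"],o["q"].round(1))
t=camera("top");cv2.imwrite("pics/t6.png",t[:,:,::-1])
s=camera("scene");cv2.imwrite("pics/s6.png",s[:,:,::-1])
cv2.imwrite("pics/v6.png",np.hstack([cv2.resize(s[170:250,270:350,::-1],None,fx=6,fy=6,interpolation=2),cv2.resize(t[170:250,292:342,::-1],None,fx=6,fy=6,interpolation=2)]))
cv2.imwrite("pics/v6b.png",s[:,:,::-1])
E
```

```text
[0.44042619 0.29092624 0.24674715] [1.79995589e+02 1.87419568e-02 6.02313451e+01] [ 33.5   1.9   6.7  94.8  -0.  153.2]
```

View pics/v6.png

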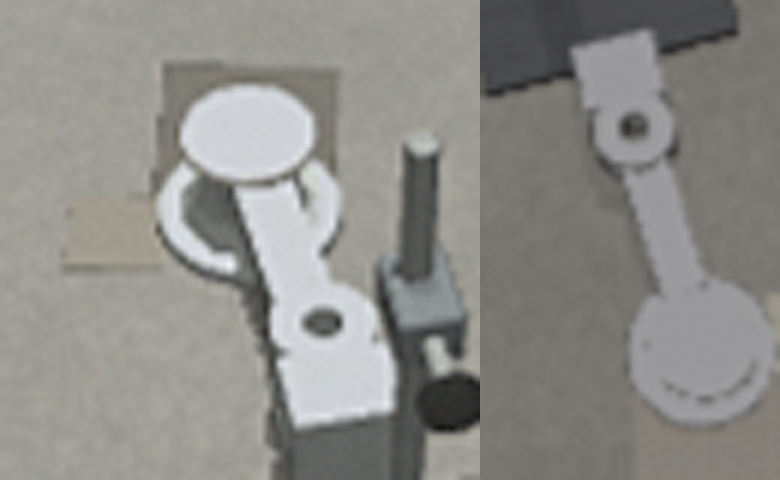

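View pics/v6b.png

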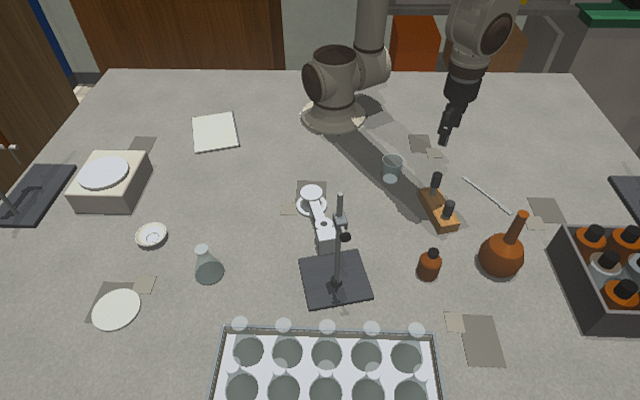

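The eye sits in the yoke and the hole looks dark all through: scene crop (322,322), top crop (634,126). Nothing else has moved. Descending over the long pin.

Emit:
{"api": "apply_moves", "payload": {
  "rows": [
    [0,0.5,-35,0,0,0,0],
    [0,0,-35,0,0,0,0],
    [0,0,-35,0,0,0,0],
    [0,0,-25,0,0,0,0],
    [0,0,-14,0,0,0,0],
    [0,0,-10,0,0,0,0],
    [0,0,0,0,0,0,0]
  ]
}}

```text
time: 11.25
ee_pos: [0.4405, 0.2915, 0.0928]
tcp_rot: [-180.0, 0.0, 60.2]
wrist_force: [-0.1, -0.1, -0.1]
opening: 0.0852
```

```bash
python3 - <<'E'
from h import *
o=get_obs();print(o["ee_pos"],o["wrist_force"])
t=camera("top");s=camera("scene");cv2.imwrite("pics/s7.png",s[:,:,::-1]);cv2.imwrite("pics/t7.png",t[:,:,::-1])
cv2.imwrite("pics/v7.png",np.hstack([cv2.resize(s[130:240,400:480,::-1],None,fx=5,fy=5,interpolation=2),cv2.resize(t[180:260,190:260,::-1],None,fx=5,fy=5,interpolation=2)[:400].copy() if 0 else cv2.resize(t[170:280,190:260,::-1],None,fx=5,fy=5,interpolation=2)]))
E
```

```text
[0.44048004 0.29154481 0.09276777] [-0.05288293 -0.11651584 -0.05203526]
```

View pics/v7.png

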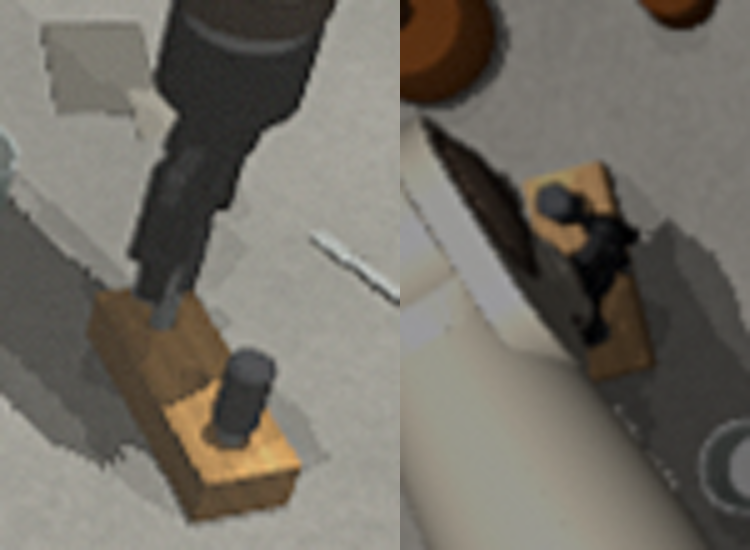

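The gripper is over the long pin, and the short pin is clear at scene crop (245,395). Closing gently.

Emit:
{"api": "apply_moves", "payload": {
  "rows": [
    [0,0,0,0,0,0,0.3],
    [0,0,0,0,0,0,0.6],
    [0,0,0,0,0,0,1],
    [0,0,0,0,0,0,1],
    [0,0,0,0,0,0,1],
    [0,0,0,0,0,0,1]
  ],
  "grip_force": 30
}}

```text
time: 12.1
ee_pos: [0.4404, 0.2919, 0.093]
tcp_rot: [-180.0, -0.0, 60.2]
wrist_force: [-1.5, -0.2, 2.8]
opening: 0.0252
```

Emit:
{"api": "apply_moves", "payload": {
  "rows": [
    [0,0,10,0,0,0,1],
    [0,0,20,0,0,0,1],
    [0,0,30,0,0,0,1],
    [0,0,40,0,0,0,1],
    [11,-21,0,0,0,0,1],
    [16,-32,0,0,0,0,1],
    [16,-32,0,0,0,0,1],
    [16,-32,0,0,0,0,1],
    [16,-32,0,0,0,0,1],
    [16,-32,0,0,0,0,1],
    [16,-32,0,0,0,0,1],
    [16,-32,0,0,0,0,1],
    [16,-32,0,0,0,0,1],
    [14.4,-31.9,0,0,0,0,1],
    [0,0,0,0,0,0,1],
    [0,0,0,0,0,0,1]
  ],
  "grip_force": 50
}}

```text
time: 14.1
ee_pos: [0.5936, -0.0171, 0.1928]
tcp_rot: [-180.0, 0.0, 60.2]
wrist_force: [0.0, 0.0, -1.2]
opening: 0.025
```

```bash
python3 - <<'E'
from h import *
o=get_obs();print(o["ee_pos"],o["wrist_force"])
t=camera("top");s=camera("scene");cv2.imwrite("pics/s8.png",s[:,:,::-1]);cv2.imwrite("pics/t8.png",t[:,:,::-1])
e=o["ee_pos"]
for z in (.108,.120,.168): print(z,proj("scene",[[e[0],e[1],z]]))
cv2.imwrite("pics/v8.png",cv2.resize(s[160:260,270:380,::-1],None,fx=6,fy=6,interpolation=2)[:600])
E
```

```text
[ 0.59359303 -0.01706171  0.19283923] [ 0.03810837  0.03591462 -1.18610486]
0.108 [[323.16205099 213.48745447]]
0.12 [[323.16733173 210.26604383]]
0.168 [[323.18940023 196.80359567]]
```

View pics/v8.png

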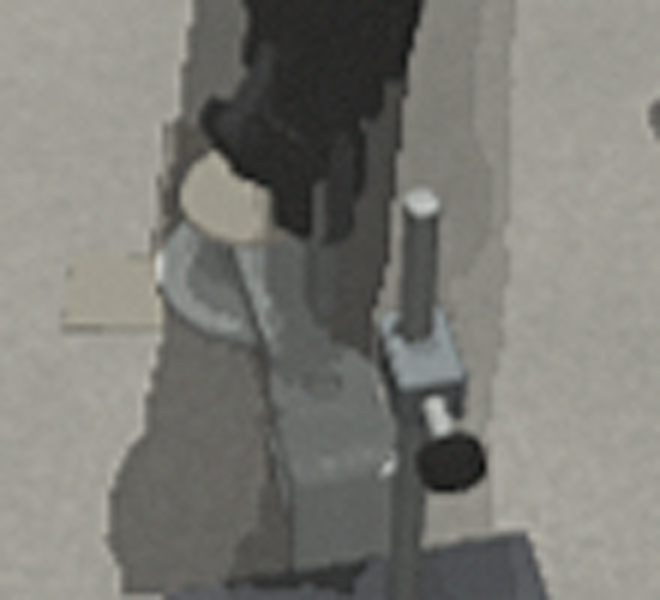

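The pin is held above the yoke (hole at crop (322,380)), but it's in shadow. I'll raise the contrast.

```bash
python3 - <<'E'
from h import *
s=cv2.imread("pics/s8.png")[188:236,300:345]
g=cv2.createCLAHE(3,(2,2)).apply(cv2.resize(((s.mean(2)-40)/100*255).clip(0,255).astype(np.uint8),None,fx=12,fy=12,interpolation=2))
cv2.imwrite("pics/v9.png",g)
im=cv2.imread("pics/s8.png").mean(2)
for r in range(192,232,2): print(r,im[r,310:338].round().astype(int))
E
```

```text
192 [151 155 141 143 116  61  39  42  41  40  43  36  70  78  58  49  53  50
  50  46  62  70  72  67  66  61 114 136]
194 [150 150 137 136 117  65  42  42  45  42  46  37  72  80  57  51  50  49
  50  70  74  73  72  69  64 120 130 105]
196 [149 151 154 141 113  73  42  38  41  44  42  35  72  79  63  50  49  51
  44  68  72  71  72  68  63 116 132  83]
198 [151 154 145 136 113  98  94  77  53  36  34  36  72  81  60  47  52  47
  54  70  73  70  69  70  64 121 138  89]
200 [126 119 111 109 102  96  97  94  99  92  77  71  78  68  56  58  60  68
  70  73  70  71  72  69  61 121 121  79]
202 [135 137 123 123 100  90  91  93  90  95  88  74  71  80  78  76  72  70
  71  71  70  69  69  71  61 122 120  82]
204 [129 137 121 120  98  89  91  91  91  95  84  74  71  78  77  76  73  72
  72  71  72  69  70  64 101 129 122  81]
206 [ 97 131 130 125  97  88  93  91  90  93  85  74  71  77  77  73  72  73
  73  70  72  72  71  64 119 133 110  78]
208 [ 77 108 135 139 105  88  90  89  91  95  84  72  74  76  76  75  68  69
  69  70  67  72  64 103 125 130 104  76]
210 [ 93  79 125 140 143 107 
[... 579 characters left out ...]
 86  71  71  83  90  92  94  92  92  95  96  93  95 105 103 111
 111 112 111  99  91  59  45 117 148 147]
222 [ 99 100  85  81  73 101  99  93  95  95  90  88  92  95  96  94  97 108
 110 110 108 107 120  89  55  74 121 148]
224 [ 99  99 102  87  75 103 112 106 101 108  94  90  97 101  99 103  90 105
 111 108 107 106 112 128  78  47  87 115]
226 [ 99 105 101  99  79  98 112 112 108 109 109 107 101 101 101 101 105 109
 108 107 107 108  96 127 101  59  63  69]
228 [101  98 102  98  86  77  90 100 108 110 114 109 112 110 109 109 111 111
 110 108 109 107 107 109 116  71  61  73]
230 [ 97 101  93  89  82  74  98 110 107 106 105 108 107 105 106 105 106 104
 106 107 107 110 107 106 108 106  78  66]
```

View pics/v9.png

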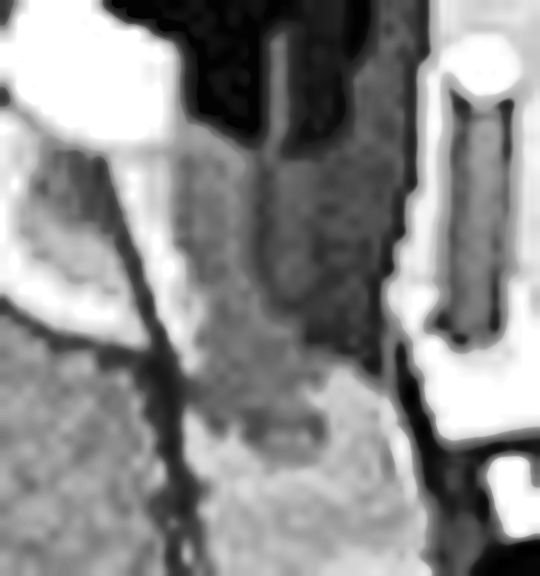

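The shank spans columns about 320.3–325.7 and the tip ends near row 213. I expected a centre of 323.2 and row 213.5, so the pin is aligned. I'll lower it in stages and watch the force.

Emit:
{"api": "apply_moves", "payload": {
  "rows": [
    [0,0,-12,0,0,0,1],
    [0,0,-14,0,0,0,1],
    [0,0,-8,0,0,0,1],
    [0,0,-4,0,0,0,1],
    [0,0,-4,0,0,0,1],
    [0,0,-4,0,0,0,1],
    [0,0,0,0,0,0,1]
  ]
}}

```text
time: 15.08
ee_pos: [0.5937, -0.0172, 0.1466]
tcp_rot: [-180.0, 0.0, 60.2]
wrist_force: [-0.0, 0.2, -0.9]
opening: 0.0246
```

Emit:
{"api": "apply_moves", "payload": {
  "rows": [
    [0,0,-3,0,0,0,1],
    [0,0,-3,0,0,0,1],
    [0,0,-3,0,0,0,1],
    [0,0,-3,0,0,0,1],
    [0,0,0,0,0,0,1]
  ]
}}

```text
time: 15.7
ee_pos: [0.5937, -0.0172, 0.1344]
tcp_rot: [-180.0, 0.0, 60.2]
wrist_force: [-1.2, -0.3, -1.4]
opening: 0.0252
```

Emit:
{"api": "apply_moves", "payload": {
  "rows": [
    [0,0,-3,0,0,0,1],
    [0,0,-3,0,0,0,1],
    [0,0,-3,0,0,0,1],
    [0,0,0,0,0,0,1]
  ]
}}

```text
time: 16.2
ee_pos: [0.5936, -0.0172, 0.1254]
tcp_rot: [-180.0, 0.0, 60.2]
wrist_force: [-0.1, -0.7, -1.0]
opening: 0.0248
```

Tip is at about 40 mm and through the eye. Next the lower ear (34–24 mm).

Emit:
{"api": "apply_moves", "payload": {
  "rows": [
    [0,0,-3,0,0,0,1],
    [0,0,-3,0,0,0,1],
    [0,0,-3,0,0,0,1],
    [0,0,-3,0,0,0,1],
    [0,0,0,0,0,0,1]
  ]
}}

```text
time: 16.82
ee_pos: [0.5937, -0.0171, 0.1135]
tcp_rot: [-180.0, 0.0, 60.2]
wrist_force: [-0.1, 0.5, -1.4]
opening: 0.0244
```

Emit:
{"api": "apply_moves", "payload": {
  "rows": [
    [0,0,-4,0,0,0,1],
    [0,0,-4,0,0,0,1],
    [0,0,-4,0,0,0,1],
    [0,0,-3,0,0,0,1],
    [0,0,-1.5,0,0,0,1],
    [0,0,0,0,0,0,1]
  ]
}}

```text
time: 17.58
ee_pos: [0.5938, -0.0172, 0.0972]
tcp_rot: [-180.0, 0.0, 60.2]
wrist_force: [0.1, 0.2, -1.5]
opening: 0.0246
```

Emit:
{"api": "apply_moves", "payload": {
  "rows": [
    [0,0,-1,0,0,0,1],
    [0,0,-1,0,0,0,1],
    [0,0,0,0,0,0,1]
  ]
}}

```text
time: 17.95
ee_pos: [0.5938, -0.0172, 0.0953]
tcp_rot: [180.0, -0.0, 60.2]
wrist_force: [0.2, 0.1, -1.0]
opening: 0.0252
```

Emit:
{"api": "apply_moves", "payload": {
  "rows": [
    [0,0,-0.7,0,0,0,1],
    [0,0,0,0,0,0,1]
  ]
}}

```text
time: 18.2
ee_pos: [0.5939, -0.0172, 0.0952]
tcp_rot: [180.0, -0.0, 60.2]
wrist_force: [-2.3, 0.9, 4.5]
opening: 0.0249
```

Contact: +4.5 N at z 0.0952, which is the seat height I expected. I'll open, let it settle and go up.

Emit:
{"api": "apply_moves", "payload": {
  "rows": [
    [0,0,0,0,0,0,0.5],
    [0,0,0,0,0,0,0],
    [0,0,0,0,0,0,0],
    [0,0,0,0,0,0,0],
    [0,0,0,0,0,0,0],
    [0,0,15,0,0,0,0],
    [0,0,30,0,0,0,0],
    [0,0,40,0,0,0,0],
    [0,0,40,0,0,0,0],
    [0,0,30,0,0,0,0],
    [-10,30,0,0,0,0,0],
    [-10,30,0,0,0,0,0],
    [-10,30,0,0,0,0,0],
    [-10,30,0,0,0,0,0],
    [-10,30,0,0,0,0,0],
    [-10,30,0,0,0,0,0],
    [-10,30,0,0,0,0,0],
    [-10,30,0,0,0,0,0],
    [0,0,0,0,0,0,0]
  ]
}}

```text
time: 20.58
ee_pos: [0.5132, 0.2244, 0.2507]
tcp_rot: [180.0, -0.1, 60.4]
wrist_force: [-0.1, -0.9, 0.5]
opening: 0.0851
```

```bash
python3 - <<'E'
from h import *
o=get_obs();print(o["ee_pos"],o["wrist_force"])
t=camera("top");s=camera("scene");cv2.imwrite("pics/s10.png",s[:,:,::-1]);cv2.imwrite("pics/t10.png",t[:,:,::-1])
cv2.imwrite("pics/v10.png",np.hstack([cv2.resize(s[170:250,280:350,::-1],None,fx=6,fy=6,interpolation=2),cv2.resize(t[170:250,292:342,::-1],None,fx=6,fy=6,interpolation=2)]))
for z in (.07,.115):print(z,proj("scene",[[.5929,-.0166,z]]),proj("top",[[.5945,-.0175,z]]))
E
```

```text
[0.51321147 0.2244216  0.25069702] [-0.09934154 -0.89300096  0.50604766]
0.07 [[323.33278682 223.13549409]] [[317.15675877 190.62553482]]
0.115 [[323.35802098 211.41551205]] [[317.02113664 188.25986797]]
```

View pics/v10.png

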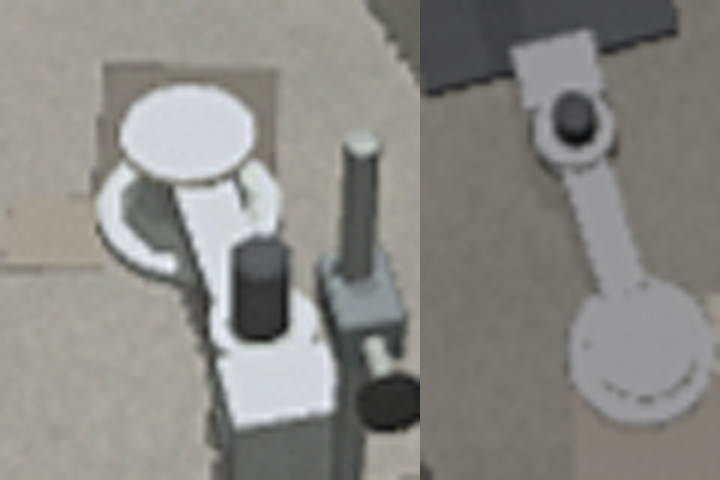

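View pics/s10.png

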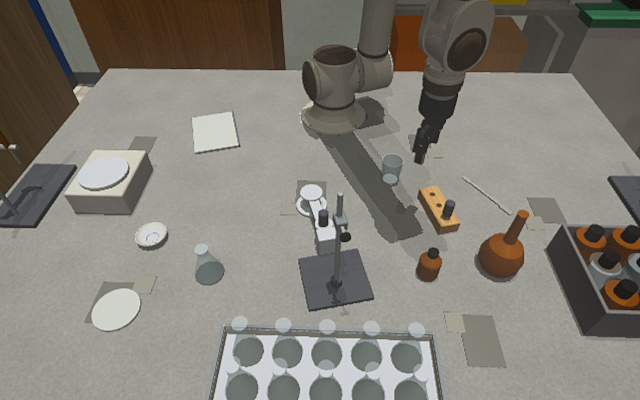

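The head's top is at scene pixel (323.5,211.2), against (323.4,211.4) predicted for a fully seated pin. No shank shows above the ear. The short pin and the glassware haven't moved.

```bash
python3 -c "
from workcell import *
job_done()"
```

```text
the job is handed in; nothing more can be done
```

The flask rest is fitted to the stand: I slid its eye into the yoke, then dropped the long pin through both ears and the eye. I handed the job in after about 20.7 s of the 64 s allowed.

- **Pin seating:** while lowering, side force stayed at about 1 N or less. The pin touched down with +4.5 N at tool height 0.0952 m, where a seated head was expected (about 0.095 m). In the last scene picture the head's top is at (323.5, 211.2), against (323.4, 211.4) predicted for a seated pin, and no shank shows above the ear.
- **Rest and surroundings:** the rest looks flat on the bench, the short pin is still in the block, and the glassware and dish look unmoved. The gripper was open and clear of everything. I judged these by eye from the pictures.
- **Disagreements:** the two cameras differed by about 1–1.5 mm on most points, and up to about 3.5 mm on the long pin's head, so I averaged them. The eye was about 2.4 mm off in y after gripping, which I corrected before inserting it. The eye's position inside the yoke was checked only by how the hole looked in the pictures and by the pin passing freely.

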